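# Square the last spacer plate onto the pack and lower the hold-down

## Robot

A 7-joint arm with a two-finger parallel gripper is mounted at the origin on a cart in front of the work surface, level with it; the furniture and walls round the work are solid. World frame = base frame: x ahead of the robot, y to its left, z up, the work surface at z = 0. Lengths are in m, angles in rad, forces in N, time in s.
With the tool pointing down it reaches from about 0.425 to 0.825 m from the base axis. Payload 3.6 kg.
Tool frame: the origin (TCP) lies at the very end of the fingers, on their centre line; the grasp point (between the pads) lies 19 mm behind it; z points along the fingers, y is the direction in which the jaws open and shut (so a half turn about z gives the same grasp; the last joint's range is limited). The gripper opens to 93 mm and grips with 3 to 60 N. Pads are 15 mm wide; open, the fingers measure 128 mm over their backs; the gripper's body (75 mm by 188 mm) begins 65 mm behind the grasp point.
Start: joints at [1.248, 0.615, -0.013, 1.423, 0.008, 1.103, -0.04], TCP at [0.189, -0.622, 0.219] pointing down, gripper open.
Joint ranges: [-3.12, 3.12], [-0.3, 2.06], [-1.34, 1.32], [0.26, 2.42], [-1.36, 4.5], [0.01, 1.98], [-2.84, 2.84]. Speed limits (rad/s): [2.79, 2.79, 3.14, 3.14, 3.14, 3.14, 3.14].

## Interface

Orientations are given as a rotation vector (axis times angle).
In Python, from plant import status, read_camera, camera_model, order, spotter gives the robot as it stands.
- The arm moves only by the tool servo_tool, never from a script. Its arguments are lists of equal length, an entry for each row: "slide": the shift along the tool's x, y, z in mm, a list of three; "twist": the turn about the tool's z in degrees; "gripper": the finger opening in mm, from 0 to 93. In form: {"slide": [[dx, dy, dz], ...], "twist": [twist, ...], "gripper": [gripper, ...]}. A call has 1 to 12 rows; each row is the pose to reach, as a shift and turn from the pose commanded when the call began, along the tool's axes at that moment; what a row does not reach only later rows make up. A row lasts 1/8 s, in which the tool goes at most 62.5 mm and 10.7 degrees, less where a joint would pass 70% of its speed; a pose out of reach is approached as far as the arm can. A call with a gripper value outside its range is refused whole. The fingers move at their own pace and stop on an object; "squeeze" is the grip in N (left out, the last holds). Time passes only in rows, so rows that repeat a pose let the fingers close. It gives the time, the measured TCP pose, the force and the opening at its end, in the units of the state.
- status.sense(): the state, without advancing time (a new reading comes with each control period).
- read_camera(name): name is "scene" or "top" or "wrist"; returns (picture, depth): 480x640x3 uint8, red, green, blue; 480x640 float32, m along the optical axis (not along the pixel's ray), 0 where there is no reading.
- camera_model(name): a dict with "fx", "fy", "cx", "cy" (pixels), "rvec" (rotation vector, rad) and "tvec" (3), from world to camera coordinates, as OpenCV has them. Camera axes: x right, y down, z forward; pixel columns grow to the right and rows downward; lengths in m; the calibration is good to about 2 mm. A picture is of the moment at which its call begins: read the wrist's pose just before it. camera_model takes no time and is no camera call; for the wrist camera it gives the pose at the moment of the call.
- order.close_job(): hands the job in, once; it reports no verdict.
Trained networks look in the newest picture that a camera, given by its name, has taken for a name from the list of things; names that differ only in an ending like _2 or _b are one class to them, and where a whole thing is asked for, a point or a joint stands for the part that bears it (a point fixed in the world has none). Each returns a list of dicts, best first, with "conf" (0 to 1); they miss things now and then, are a little off and sometimes report something else, mostly with a low value. They report only what shows in the picture. A call takes as long as a camera call. They do not tell look-alikes from the thing itself.
- spotter.masks_of(camera, name): "mask" (480x640 bool, what is visible of it).
- spotter.landmark_of(camera, name): "point" ([x, y, z] in m, in world coordinates, good to about 4 mm: a listed point, or the origin of a listed thing).
The state is a dict: "clock": time; "joints": joint angles; "joint_vel": joint speeds; "joint_torque": joint torques, N m; "tcp_pos": TCP position; "orientation": TCP orientation; "ft_force": force on the tool from outside, world axes, zero at the start; "ft_torque": the same for the moment, N m; "finger_gap": finger opening in m.
Only numpy, scipy, OpenCV 4.12 (cv2) and the standard library are available. Lean on these libraries where they do the work, as an engineer would, in place of code of your own. Each camera call takes 0.05 s, during which the arm holds its last target.

## Task

Add the last spacer plate, now lying in the sheet-steel cradle, to the pack in the squaring jig: lay it on top the same way round as the other plates (bores in line) and pushed up against both fences, so that all three plates sit flush to both. Then swing the jig's hold-down arm over so that its rubber foot rests on the pack, and leave the other things on the bench alone.

Things in the scene. Friction and masses are not known exactly. Their poses are not given: they have to be found in the camera images.
- spacer_plate: the last spacer plate: ground steel, 66 (x) x 50 (y) x 12 (z) mm, 0.27 kg, one 15 mm through bore 19 mm from its middle toward its -x end. Origin: centre of the underside, z up. It starts flat in the cradle, underside 16 mm above the bench, length along the cradle; there only its two short ends can be gripped, as the cradle's walls shut in its long sides
- pack_plate_upper: upper of the two like plates (66 x 50 x 12 mm, same axes and bore) already stacked loose in the jig's corner; the last plate belongs on its top, 24 mm above the jig's base. Its x axis points to the end fence, so its bore is at the end away from the end fence
- pack_plate_lower: lower of the two like plates already in the jig, lying on the jig's base; same size and axes
- spacer_plate_bore (a point): centre of the last plate's bore, at its top face
- pack_plate_upper_bore (a point): centre of the bore of the upper plate in the jig, at its top face
- jig: squaring jig, fixed: dark steel base 180 x 112 x 12 mm, on it two aluminium corner fences (end and side) with tops 56 mm above the bench, and a hinged hold-down arm behind the end fence. Origin on the bench under the middle of a squared pack; x points to the end fence, y to the side fence, z up. The base reaches from x = -75 to 105 and y = -52 to 60 mm. The bench between jig and cradle is free
- end_fence (a point): middle of the end fence's inner face, at its top (axes as the jig): one bar, face at jig x = 33 mm, from y = -30 to 20 mm, 12 mm thick. No gap in it: a plate held by its two short ends cannot be brought up to it, so it has to be put down and taken again across its 50 mm width
- side_fence (a point): middle of the side fence's inner face plane, at its top (axes as the jig): face at jig y = 25 mm, two blocks 13 mm thick with a 40 mm wide finger gap between them (jig x = -20 to 20 mm), open down to the base. A plate held across its 50 mm width, one finger in this gap, can be pushed home against both fences
- jig_corner (a point): inner corner where the planes of the two fence faces and the top of the jig's base meet (jig frame x = 33, y = 25, z = 12 mm); axes as the jig. A squared plate's origin is at x = -33, y = -25 mm from here, and at z = 0, 12 or 24 mm
- hold_down (a joint): angle of the hold-down arm: 0 when level with its rubber foot on a pack of three plates, growing as it swings up and back; 1.57 upright, stop at 1.95. It starts at 1.75 to 1.92. Damped hinge (0.1 N m s/rad, friction 0.05 N m); the arm weighs 0.26 kg, and below about 1.1 rad it sinks slowly by its own weight and stays down
- hold_down_handle (a point): middle of the black round cross-handle at the arm's end: bar 15 mm thick, 46 mm long along the jig's y, 121 mm from the hinge pin; about 190 mm above the bench and behind the end fence while open, 71 mm above the bench at jig x = -45 mm when down. From it to the pin the arm is a flat bar 18 mm wide, 10 mm thick
- hinge (a point): middle of the hold-down arm's hinge pin (along y) at jig x = 76, y = 0, z = 71 mm; axes as the jig
- cradle: grey bent-steel channel screwed to the bench; its 46 mm long floor, 16 mm above the bench, carries the plate between two upright walls (54 mm apart inside, tops about 70 mm above the bench, flared outward). Origin on the bench under its middle; x runs along the channel, which is open at both ends; walls at +y and -y
- vernier_caliper: steel vernier caliper, 66 x 225 x 10 mm, lying flat on the bench: a bystander
- grease_tin: flat round tin, 70 mm diameter, 31 mm high: a bystander
- marker_a: marker pen, 17 x 135 x 16 mm, lying on the bench: a bystander
Mind the look-alikes: they are no part of the job. Leave any turquoise look-alike of the spacer_plate alone. Leave any purple look-alike of the pack_plate_upper alone.

How it is judged:
By the outcome, as a careful person would: the job done as asked, in the order asked, and still so for the second after the job is handed in, with the robot touching nothing.
It also fails if it takes over 64 s, if anything falls off the work surface, if the arm or the gripper's body presses on something with over 40 N, if the wrist force passes 120 N, or if a joint passes its speed limit or range.

## Working session

There is one attempt and no reset: what is moved stays moved. The work goes in short steps, Python scripts to look and compute and a tool call to move; the robot and the scene stay as the last step left them, time stands still between calls to the robot, and variables do not carry over. Pictures are saved under pics/ and viewed, and the job is handed in when it is done.

Besides the shell and the picture viewer there is one more tool, called by a JSON object that holds its "name" and its "arguments". servo_tool: Moves the arm, as the interface text tells. Its arguments: {"type":"object","properties":{"slide":{"type":"array"},"twist":{"type":"array"},"gripper":{"type":"array"},"squeeze":{"type":"number"}},"required":["slide","twist","gripper"]}

```bash
ls; mkdir -p pics
python3 - <<'E'
from plant import status, read_camera, camera_model
import cv2
s=status.sense(); print({k:(v if not hasattr(v,'__len__') else [round(float(x),4) for x in v]) for k,v in s.items()})
for n in ("scene","top"):
    p,d=read_camera(n); cv2.imwrite(f"pics/{n}0.png",p[:,:,::-1]); m=camera_model(n); print(n,m)
E
```

```text
pics
{'clock': 0.0, 'joints': [1.2485, 0.6159, -0.0127, 1.4249, 0.0081, 1.1034, -0.0404], 'joint_vel': [0.0001, -0.0006, 0.0002, -0.0003, -0.0, 0.0008, -0.0021], 'joint_torque': [0.0003, -45.8941, 0.209, -16.5745, -0.0612, 0.0206, 0.0002], 'tcp_pos': [0.1893, -0.621, 0.2175], 'orientation': [-3.1048, -0.4627, 0.0007], 'ft_force': [-0.2146, 0.1307, 0.6219], 'ft_torque': [0.0221, -0.0177, 0.0058], 'finger_gap': 0.09299197328027801}
scene {'fx': 456.45572934836264, 'fy': 456.45572934836264, 'cx': 312.3960929523802, 'cy': 239.3655514806096, 'rvec': array([ 0.92032337, -2.4689845 ,  1.12572965]), 'tvec': array([0.34039266, 0.32073894, 0.94485231])}
top {'fx': 537.7879227489797, 'fy': 537.7879227489797, 'cx': 320.1743820191258, 'cy': 241.26618606257685, 'rvec': array([ 2.22535635, -2.16700778,  0.06383092]), 'tvec': array([-0.10321925,  0.54561167,  1.34711849])}
```

View pics/scene0.png

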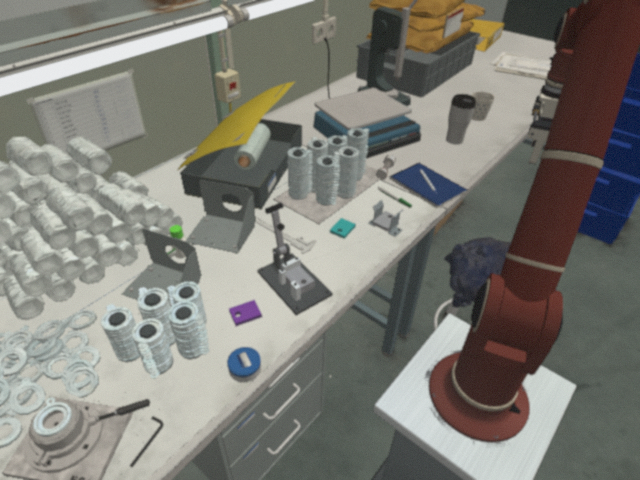

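View pics/top0.png

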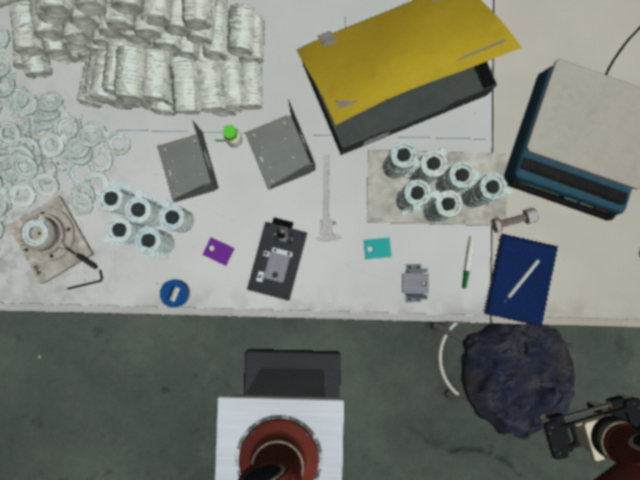

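The top view shows the jig at about (277,260) and the cradle with a grey plate at (415,283). The turquoise plate at (377,248) and the purple one at (218,250) are the look-alikes to leave alone. Next I'll measure.

```bash
cat > h.py <<'E'
from plant import status, read_camera, camera_model, order, spotter
import cv2, numpy as np
from scipy.spatial.transform import Rotation as R
def cloud(d,m):
    v,u=np.mgrid[:480,:640]; P=np.stack([(u-m['cx'])/m['fx']*d,(v-m['cy'])/m['fy']*d,d],-1)
    return (P-np.asarray(m['tvec']).ravel())@R.from_rotvec(np.ravel(m['rvec'])).as_matrix()
def proj(p,m):
    return cv2.projectPoints(np.float64(p).reshape(-1,1,3),np.float64(m['rvec']),np.float64(m['tvec']),np.array([[m['fx'],0,m['cx']],[0,m['fy'],m['cy']],[0,0,1]]),None)[0].reshape(-1,2)
def snap(n,f,scale=1,box=None):
    m=camera_model(n); p,d=read_camera(n); q=p[:,:,::-1]
    if box: q=q[box[1]:box[3],box[0]:box[2]]
    if scale!=1: q=cv2.resize(np.ascontiguousarray(q),None,fx=scale,fy=scale,interpolation=cv2.INTER_CUBIC)
    cv2.imwrite('pics/'+f,q); return p,d,m
E
python3 - <<'E'
from h import *
p,d,m=snap("top","t1.png",4,(230,200,430,310))
C=cloud(d,m)
for n in ["spacer_plate","spacer_plate_bore","pack_plate_upper","pack_plate_upper_bore","jig","end_fence","side_fence","jig_corner","hinge","hold_down_handle","cradle"]:
    for r in spotter.landmark_of("top",n)[:4]:
        print(n,round(r['conf'],2),np.round(r['point'],4),proj(r['point'],m).round(0)[0])
print('bench',C[300,340],C[240,345])
E
```

```text
spacer_plate 0.8 [ 0.5346 -0.237  -0.0047] [378. 248.]
spacer_plate 0.73 [ 0.4442 -0.3349  0.0158] [417. 285.]
spacer_plate 0.57 [ 0.5053 -0.4648 -0.001 ] [467. 262.]
spacer_plate_bore 0.79 [ 0.4506 -0.3492  0.0229] [423. 283.]
spacer_plate_bore 0.76 [ 0.5329 -0.2169  0.0133] [371. 249.]
pack_plate_upper 0.83 [ 0.5154  0.1699 -0.0017] [219. 252.]
pack_plate_upper 0.74 [0.4785 0.0158 0.0229] [278. 268.]
pack_plate_upper 0.4 [ 0.4479 -0.3322  0.001 ] [415. 283.]
pack_plate_upper_bore 0.83 [0.5213 0.1898 0.0114] [210. 249.]
pack_plate_upper_bore 0.62 [0.4621 0.0195 0.0368] [276. 274.]
pack_plate_upper_bore 0.17 [0.5174 0.0326 0.0127] [272. 252.]
jig 0.62 [0.4851 0.0443 0.0565] [265. 265.]
jig 0.56 [ 4.862e-01  2.070e-02 -4.000e-04] [277. 265.]
end_fence 0.8 [0.5134 0.0066 0.0595] [281. 253.]
side_fence 0.78 [0.4838 0.0457 0.0596] [265. 265.]
side_fence 0.53 [0.4773 0.0178 0.0212] [277. 268.]
side_fence 0.52 [ 0.4475 -0.3304  0.0015] [414. 283.]
jig_corner 0.65 [0.5181 0.0377 0.0119] [270. 252.]
hinge 0.93 [0.5569 0.0006 0.0721] [284. 235.]
hold_down_handle 0.72 [ 0.5787 -0.0052  0.1914] [283. 222.]
cradle 0.85 [ 0.4477 -0.3326  0.0045] [415. 283.]
bench [ 0.40095525 -0.14288735  0.0062768 ] [ 5.53903493e-01 -1.52220630e-01  4.50620404e-05]
```

View pics/t1.png

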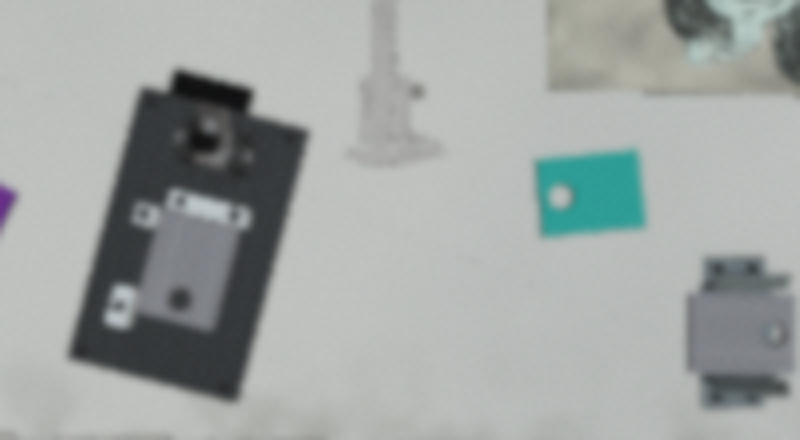

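```bash
cat >> h.py <<'E'
def tool():
    s=status.sense(); return np.array(s['tcp_pos']),R.from_rotvec(s['orientation']).as_matrix(),s
def plan(target,jawyaw=None):
    """slide mm & twist to reach target (tool pointing down), jaw yaw deg (mod 180)"""
    p,M,s=tool(); sl=M.T@(np.array(target)-p)*1000
    cur=np.degrees(np.arctan2(M[1,1],M[0,1])); tw=None
    if jawyaw is not None: tw=-((jawyaw-cur+90)%180-90)
    print('clock',round(s['clock'],2),'tcp',p.round(4),'jaw yaw',round(cur,1),'slide',sl.round(1),'twist',tw,'j7',round(s['joints'][6],2),'tilt',M[:,2].round(4),'F',np.round(s['ft_force'],1),'gap',round(s['finger_gap'],4))
E
python3 - <<'E'
from h import *
plan([0.4477,-0.333,0.22],90)
m=camera_model("wrist"); p,M,s=tool()
c=R.from_rotvec(np.ravel(m['rvec'])).as_matrix(); print('cam pos in tool',M.T@(-c.T@np.ravel(m['tvec'])-p), 'cam axes in tool\n',(M.T@c.T).round(3), m['fx'])
E
```

```text
clock 0.7 tcp [ 0.1895 -0.6217  0.2187] jaw yaw -73.1 slide [ 331.2 -200.9   -1.3] twist 16.949589695521922 j7 -0.04 tilt [ 0. -0. -1.] F [ 0.4 -0.1 -0.2] gap 0.0929
cam pos in tool [ 7.95135670e-02  6.52642562e-05 -1.66325357e-01] cam axes in tool
 [[ 0.001 -0.958 -0.285]
 [ 1.     0.001 -0.   ]
 [ 0.    -0.285  0.958]] 359.9959367453117
```

{"name": "servo_tool", "arguments": {"slide": [[30,-18,0],[70,-42,0],[115,-70,0],[160,-97,0],[205,-124,0],[250,-152,0],[290,-176,0],[320,-194,0],[331,-201,0],[331,-201,0],[331,-201,0]], "twist": [2,4,6,8,10,12,14,16,17,17,17], "gripper": [93,93,93,93,93,93,93,93,93,93,93]}}

```text
clock: 2.08
tcp_pos: [0.4467, -0.334, 0.2187]
orientation: [3.141, -0.003, -0.001]
ft_force: [0.5, -0.7, 0.5]
finger_gap: 0.0926
```

Run:
```python
from h import *
p,d,m=snap("wrist","w1.png")
np.savez('w1.npz',p=p,d=d,**{k:np.asarray(v) for k,v in m.items()})
for n in ["spacer_plate","spacer_plate_bore","cradle"]:
    for r in spotter.landmark_of("wrist",n)[:3]:
        print(n,round(r['conf'],2),np.round(r['point'],4),proj(r['point'],m).round(0)[0])
plan([0.4477,-0.333,0.22],90)
```

```text
spacer_plate 0.88 [ 0.5343 -0.2328 -0.002 ] [223. 122.]
spacer_plate 0.7 [ 0.4487 -0.3324  0.0176] [320. 208.]
spacer_plate_bore 0.66 [ 0.5336 -0.218   0.008 ] [205. 123.]
spacer_plate_bore 0.64 [ 0.4498 -0.3499  0.0295] [337. 209.]
clock 2.27 tcp [ 0.4467 -0.3339  0.2187] jaw yaw -90.2 slide [ 0.9 -0.9 -1.3] twist -0.1543167710368607 j7 -0.95 tilt [-3.e-04 -2.e-04 -1.e+00] F [-0.2 -0.3 -0.8] gap 0.0928
```

View pics/w1.png

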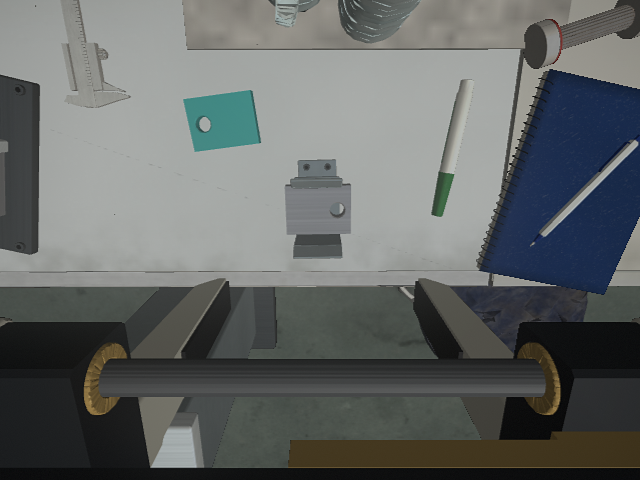

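The wrist view shows the grey plate in the cradle at (318,209) with its bore at (338,209), to the world −y side. The plate at (222,121) is turquoise and lies on the bench, so it is the look-alike. The grey one fits the description. I'll fit its outline and check an enlarged crop.

```bash
cat >> h.py <<'E'
def fit(d,m,z0,z1,cx,cy,rad):
    C=cloud(d,m); k=(d>0)&(C[...,2]>z0)&(C[...,2]<z1)&(np.hypot(C[...,0]-cx,C[...,1]-cy)<rad)
    n,lab,st,cen=cv2.connectedComponentsWithStats(k.astype(np.uint8),connectivity=4)
    i=1+np.argmax(st[1:,4]); k=lab==i; P=C[k]
    r=cv2.minAreaRect((P[:,:2]*1000).astype(np.float32))
    print('n',k.sum(),'z',np.median(P[:,2]).round(4),'rect',np.round(r[0],1),np.round(r[1],1),round(r[2],2)); return k,r
E
python3 - <<'E'
from h import *
z=np.load('w1.npz'); m={k:z[k] for k in ('fx','fy','cx','cy','rvec','tvec')}; d=z['d']; p=z['p']
C=cloud(d,m); print('bench z',np.median(C[150:180,60:280,2]),'plate pts',C[200,300],C[225,320])
k,r=fit(d,m,0.022,0.034,0.448,-0.333,0.06)
q=p[:,:,::-1].copy(); q[k]=q[k]//2+np.array([0,0,127],np.uint8)
cv2.imwrite('pics/w1c.png',cv2.resize(np.hstack([p[140:270,250:390,::-1],q[140:270,250:390]]),None,fx=2.8,fy=2.8,interpolation=cv2.INTER_CUBIC))
E
```

```text
bench z 0.00033442544302397564 plate pts [ 0.45917929 -0.31247228  0.028599  ] [ 0.43323865 -0.33244024  0.0284709 ]
n 3059 z 0.0282 rect [ 447.7 -330.1] [52.7 65.9] 0.74
```

View pics/w1c.png

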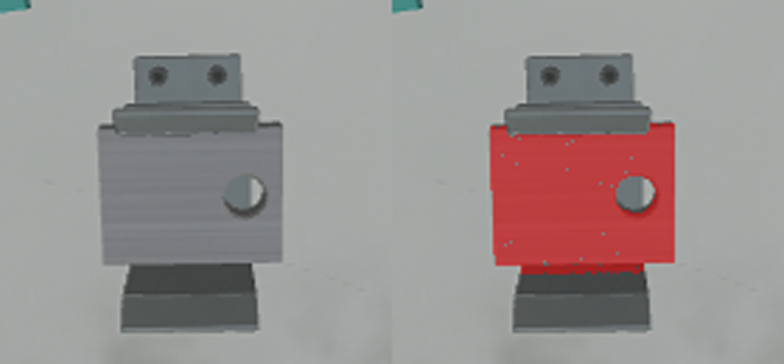

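The crop confirms a grey ground-steel plate with its bore on the right (world −y). Size, top height (28 mm) and position all agree. Going down with the fingertips level with the plate's lower edge.

Run:
```python
from h import *
plan([0.4480,-0.330,0.0175],90.5)
```

```text
clock 2.27 tcp [ 0.4467 -0.3339  0.2187] jaw yaw -90.2 slide [  1.3  -4.  201.2] twist -0.6543167710368607 j7 -0.95 tilt [-3.e-04 -2.e-04 -1.e+00] F [-0.2 -0.3 -0.8] gap 0.0928
```

{"name": "servo_tool", "arguments": {"slide": [[1,-4,30],[1,-4,80],[1,-4,130],[1,-4,165],[1,-4,185],[1,-4,195],[1,-4,200],[1,-4,200]], "twist": [-0.6,-0.6,-0.6,-0.6,-0.6,-0.6,-0.6,-0.6], "gripper": [93,93,93,93,93,93,93,93]}}

```text
clock: 3.28
tcp_pos: [0.4488, -0.3293, 0.0191]
orientation: [3.141, 0.015, 0.001]
ft_force: [1.0, -0.3, -0.1]
finger_gap: 0.0931
```

Run:
```python
from h import *
plan([0.4480,-0.330,0.0175],90.5)
p,d,m=snap("wrist","w2.png")
```

```text
clock 3.27 tcp [ 0.4488 -0.3293  0.0191] jaw yaw -89.5 slide [-0.8  0.7  1.6] twist 0.03949698785686451 j7 -0.95 tilt [ 8.e-04 -5.e-04 -1.e+00] F [ 1.  -0.3 -0.1] gap 0.0931
```

View pics/w2.png

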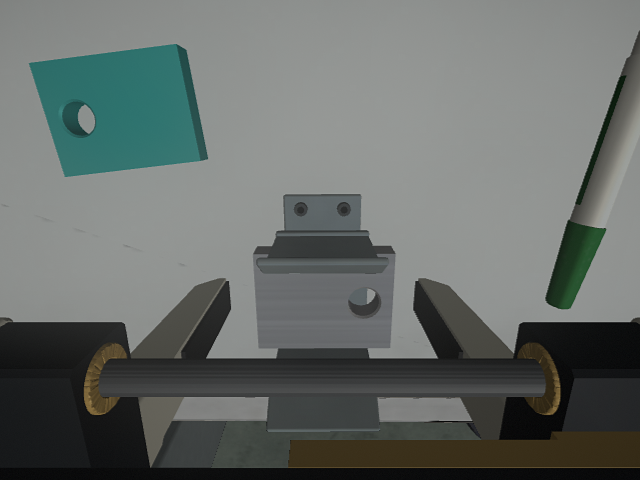

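The fingers straddle the two ends: plate ends at columns 255 and 392, finger tips at 230 and 415. Closing.

{"name": "servo_tool", "arguments": {"slide": [[0,0,1.5],[0,0,1.5],[0,0,1.5],[0,0,1.5],[0,0,1.5],[0,0,1.5],[0,0,1.5],[0,0,1.5],[0,0,1.5]], "twist": [0,0,0,0,0,0,0,0,0], "gripper": [90,75,62,60,60,60,60,60,60], "squeeze": 30}}

```text
clock: 4.45
tcp_pos: [0.4486, -0.3293, 0.0173]
orientation: [3.141, 0.015, 0.001]
ft_force: [0.0, -1.3, 1.6]
finger_gap: 0.0657
```

{"name": "servo_tool", "arguments": {"slide": [[0,0,-2],[0,0,-6],[0,0,-12],[0,0,-22],[0,0,-40],[0,0,-60],[0,0,-80],[0,0,-80]], "twist": [0,0,0,0,0,0,0,0], "gripper": [60,60,60,60,60,60,60,60]}}

```text
clock: 5.45
tcp_pos: [0.4496, -0.3297, 0.0991]
orientation: [3.139, 0.015, 0.006]
ft_force: [-0.1, 0.0, -2.6]
finger_gap: 0.0655
```

Run:
```python
from h import *
p,d,m=snap("wrist","w3.png")
plan([0.450,-0.15,0.10],40)
```

```text
clock 5.5 tcp [ 0.4488 -0.3291  0.0979] jaw yaw -89.4 slide [   2.9 -179.1   -2.2] twist 50.555530810862706 j7 -0.95 tilt [ 1.5e-03 -9.0e-04 -1.0e+00] F [ 0.2  0.5 -2.5] gap 0.0655
```

View pics/w3.png

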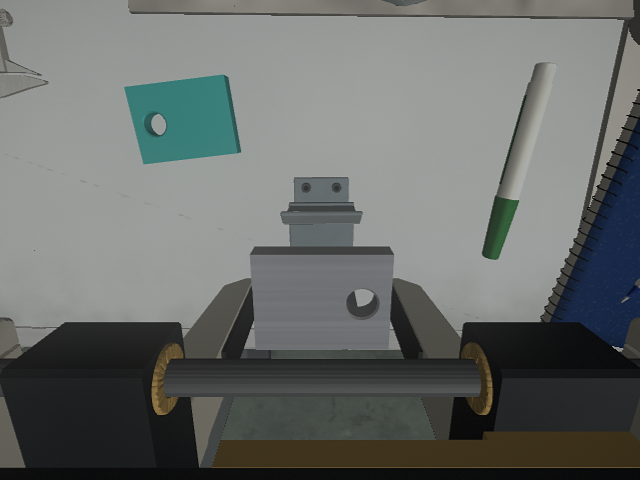

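The plate is held level. Carrying it to the free bench at about (0.465,−0.14), turning it on the way.

{"name": "servo_tool", "arguments": {"slide": [[3,-15,0],[5,-40,0],[8,-70,0],[11,-100,0],[14,-130,0],[16,-155,10],[17,-175,25],[18,-188,40],[18,-189,55],[18,-189,60],[18,-189,60]], "twist": [3,8,14,20,26,32,38,44,49,50.5,50.5], "gripper": [60,60,60,60,60,60,60,60,60,60,60]}}

```text
clock: 6.88
tcp_pos: [0.4643, -0.14, 0.0367]
orientation: [2.848, -1.326, -0.002]
ft_force: [-0.1, -0.0, -2.1]
finger_gap: 0.0656
```

Run:
```python
from h import *
plan([0.465,-0.14,0.002],40)
```

```text
clock 6.88 tcp [ 0.4643 -0.14    0.0367] jaw yaw -139.9 slide [ 0.5 -0.5 34.7] twist 0.08003110610093245 j7 -1.85 tilt [-1.2e-03  1.0e-04 -1.0e+00] F [-0.1 -0.  -2.1] gap 0.0656
```

{"name": "servo_tool", "arguments": {"slide": [[0,0,12],[0,0,24],[0,0,31],[0,0,34],[0,0,35],[0,0,35]], "twist": [0,0,0,0,0,0], "gripper": [60,60,60,60,60,60]}}

```text
clock: 7.62
tcp_pos: [0.4649, -0.1398, 0.0023]
orientation: [-2.848, 1.326, -0.001]
ft_force: [-0.5, -0.5, -1.5]
finger_gap: 0.0657
```

{"name": "servo_tool", "arguments": {"slide": [[0,0,0],[0,0,0],[0,0,0],[0,0,0],[0,0,-10],[0,0,-30],[0,0,-60],[0,0,-95],[0,0,-110],[0,0,-110]], "twist": [0,0,0,0,0,0,-10,-20,-30,-40], "gripper": [75,93,93,93,93,93,93,93,93,93]}}

```text
clock: 8.88
tcp_pos: [0.4656, -0.1402, 0.1143]
orientation: [3.129, -0.263, 0.006]
ft_force: [-1.0, -0.4, -0.6]
finger_gap: 0.0927
```

{"name": "servo_tool", "arguments": {"slide": [[0,0,0],[0,0,0],[0,0,0],[0,0,0],[0,0,0],[0,0,0],[0,0,0]], "twist": [-10,-20,-30,-40,-50,-50,-50], "gripper": [93,93,93,93,93,93,93]}}

```text
clock: 9.75
tcp_pos: [0.4647, -0.14, 0.1125]
orientation: [2.953, 1.072, 0.0]
ft_force: [-0.3, -0.3, -0.3]
finger_gap: 0.0929
```

Run:
```python
from h import *
p,d,m=snap("wrist","w4.png")
k,r=fit(d,m,0.008,0.016,0.465,-0.14,0.07)
plan([r[0][0]/1000,r[0][1]/1000,0.002],130)
```

```text
n 5133 z 0.0122 rect [ 464.8 -140.2] [66.8 50.1] 40.13
clock 9.8 tcp [ 0.4647 -0.1399  0.1124] jaw yaw -50.1 slide [ -0.    0.3 110.4] twist -0.07287857969879497 j7 -0.76 tilt [ 1.e-04 -4.e-04 -1.e+00] F [-0.1 -0.8 -0.5] gap 0.0927
```

View pics/w4.png

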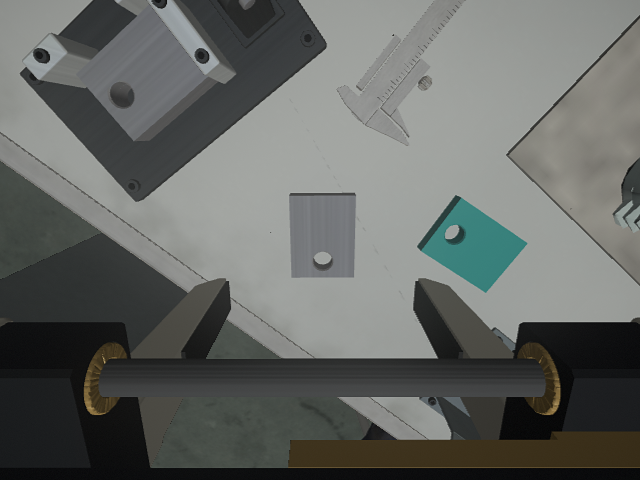

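The plate lies flat at (323,235), measured at (464.8, −140.2) mm with yaw 40.1° and top at 12 mm. The jaws are already across its width, so I'll regrip.

{"name": "servo_tool", "arguments": {"slide": [[0,0,30],[0,0,65],[0,0,90],[0,0,103],[0,0,108],[0,0,111],[0,0,111]], "twist": [0,0,0,0,0,0,0], "gripper": [93,93,93,80,75,75,75]}}

```text
clock: 10.68
tcp_pos: [0.4651, -0.1399, 0.0017]
orientation: [2.951, 1.075, 0.002]
ft_force: [0.3, 1.0, -0.0]
finger_gap: 0.0749
```

{"name": "servo_tool", "arguments": {"slide": [[0,0,0],[0,0,0],[0,0,0],[0,0,0],[0,0,0],[0,0,0],[0,0,0]], "twist": [0,0,0,0,0,0,0], "gripper": [60,46,45,45,45,45,45]}}

```text
clock: 11.55
tcp_pos: [0.4649, -0.1399, 0.0014]
orientation: [2.951, 1.076, 0.001]
ft_force: [-1.0, 0.2, 3.6]
finger_gap: 0.0495
```

{"name": "servo_tool", "arguments": {"slide": [[0,0,-3],[0,0,-12],[0,0,-30],[0,0,-55],[0,0,-85],[0,0,-110],[0,0,-130],[0,0,-140],[0,0,-140]], "twist": [0,0,0,0,0,0,0,0,0], "gripper": [45,45,45,45,45,45,45,45,45]}}

```text
clock: 12.68
tcp_pos: [0.4647, -0.1398, 0.1415]
orientation: [2.951, 1.076, 0.001]
ft_force: [-0.1, 0.5, -2.8]
finger_gap: 0.0498
```

Run:
```python
from h import *
p,d,m=snap("wrist","w5.png")
plan([0.42,0.00,0.20],75)
```

```text
clock 12.72 tcp [ 0.4642 -0.1397  0.1409] jaw yaw -50.0 slide [  56.  -135.5  -59.1] twist 55.04808096291805 j7 -0.75 tilt [-7.e-04  2.e-04 -1.e+00] F [-0.1  0.3 -2. ] gap 0.0494
```

View pics/w5.png

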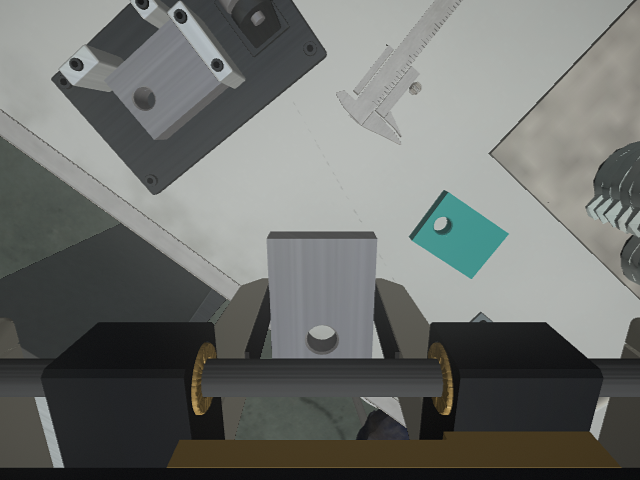

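{"name": "servo_tool", "arguments": {"slide": [[6,-10,-10],[18,-32,-25],[32,-58,-40],[46,-84,-52],[60,-110,-59],[72,-132,-59],[82,-148,-59],[86,-156,-59],[86,-156,-59],[86,-156,-59]], "twist": [4,10,17,25,33,41,48,53,55,55], "gripper": [45,45,45,45,45,45,45,45,45,45]}}

```text
clock: 13.98
tcp_pos: [0.4299, 0.0344, 0.1997]
orientation: [3.114, -0.408, -0.002]
ft_force: [1.0, -0.3, -3.2]
finger_gap: 0.0493
```

Run:
```python
from h import *
p,d,m=snap("wrist","w6.png")
np.savez('w6.npz',p=p,d=d,**{k:np.asarray(v) for k,v in m.items()})
for n in ["pack_plate_upper","pack_plate_upper_bore","pack_plate_lower","jig","end_fence","side_fence","jig_corner","hinge","hold_down_handle"]:
    for r in spotter.landmark_of("wrist",n)[:3]:
        print(n,round(r['conf'],2),np.round(r['point'],4),proj(r['point'],m).round(0)[0])
plan([0.43,0.035,0.20],75)
k,r=fit(d,m,0.033,0.040,0.487,0.02,0.05)
k,r=fit(d,m,0.009,0.0155,0.487,0.02,0.15)
```

```text
pack_plate_upper 0.93 [5.165e-01 1.679e-01 3.000e-04] [170. 162.]
pack_plate_upper 0.92 [0.4781 0.018  0.0259] [325. 162.]
pack_plate_upper_bore 0.84 [0.5246 0.1862 0.0145] [143. 159.]
pack_plate_upper_bore 0.56 [0.4607 0.0206 0.0389] [327. 183.]
end_fence 0.63 [0.5106 0.0011 0.0586] [335. 121.]
side_fence 0.95 [0.4869 0.0455 0.0617] [291. 164.]
side_fence 0.53 [0.5192 0.0311 0.0142] [300. 121.]
hinge 0.95 [0.5541 0.0018 0.0682] [321.  62.]
hinge 0.68 [0.5208 0.0325 0.0109] [298. 120.]
hold_down_handle 0.52 [ 5.54e-01 -2.00e-04  6.96e-02] [323.  61.]
clock 14.47 tcp [0.4302 0.0348 0.2002] jaw yaw -105.0 slide [-0.2 -0.1  0.2] twist 0.03921024675457829 j7 -1.94 tilt [ 1.e-04  1.e-04 -1.e+00] F [-0.2 -0.1 -1.6] gap 0.0498
n 3953 z 0.0363 rect [478.1  19. ] [51.3 70.9] 77.35
n 13710 z 0.0122 rect [496.7  18.9] [112.2 179.1] 76.61
```

View pics/w6.png

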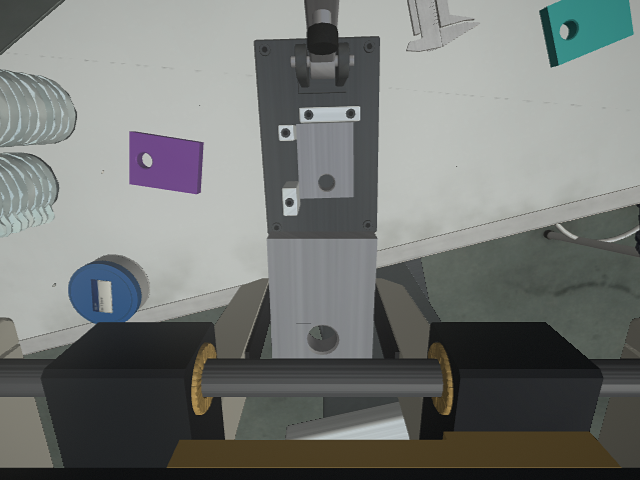

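Run:
```python
from h import *
z=np.load('w6.npz'); m={k:z[k] for k in ('fx','fy','cx','cy','rvec','tvec')}; d=z['d']; p=z['p']
C=cloud(d,m); yaw=np.radians(-13.4); o=np.array([.4812,.0185])
J=np.stack([(C[...,0]-o[0])*np.cos(yaw)+(C[...,1]-o[1])*np.sin(yaw),-(C[...,0]-o[0])*np.sin(yaw)+(C[...,1]-o[1])*np.cos(yaw),C[...,2]],-1)*1000
def rng(k,a): 
    v=J[k][:,a]; return np.percentile(v,[1,50,99]).round(1),k.sum()
near=(np.abs(J[...,0])<60)&(np.abs(J[...,1])<50)
fe=near&(np.abs(J[...,2]-56)<4)
for nm,k in [('end fence',fe&(J[...,0]>28)&(J[...,1]<22)),('side blocks',fe&(J[...,1]>20)),('sideblk near',fe&(J[...,1]>20)&(J[...,0]<0)),('plate',near&(np.abs(J[...,2]-36)<3)&(J[...,1]<24.5)&(J[...,0]<33))]:
    print(nm,'x',rng(k,0),'y',rng(k,1),'z',rng(k,2)[0])
k=near&(np.abs(J[...,2]-36)<3)&(J[...,0]<40)
for x in range(-36,36,6):
    kk=k&(np.abs(J[...,0]-x)<3); 
    if kk.sum(): print('x',x,'y',np.percentile(J[kk][:,1],[2,98]).round(1),end=' ')
print()
for y in range(-24,26,6):
    kk=k&(np.abs(J[...,1]-y)<3); 
    if kk.sum(): print('y',y,'x',np.percentile(J[kk][:,0],[2,98]).round(1),end=' ')
cv2.imwrite('pics/w6c.png',cv2.resize(p[90:230,250:390,::-1],None,fx=4.2,fy=4.2,interpolation=cv2.INTER_CUBIC))
```

```text
end fence x (array([32.4, 38.4, 44.2]), np.int64(924)) y (array([-29.4,  -5. ,  19.4]), np.int64(924)) z [54.1 56.3 59.8]
side blocks x (array([-45.1, -25.4,  30.7]), np.int64(660)) y (array([24.9, 31. , 37.6]), np.int64(660)) z [52.8 56.4 59.9]
sideblk near x (array([-45.2, -32.4, -20.7]), np.int64(422)) y (array([24.8, 31. , 37.5]), np.int64(422)) z [52.7 56.3 59.9]
plate x (array([-33.3,   2. ,  31.4]), np.int64(3936)) y (array([-25.3,  -0.9,  23.5]), np.int64(3936)) z [34.5 36.3 37.9]
x -36 y [-24.8  24.9] x -30 y [-25.2  22.9] x -24 y [-25.2  23.3] x -18 y [-24.9  31.3] x -12 y [-24.4  23. ] x -6 y [-24.4  22.6] x 0 y [-24.5  22.4] x 6 y [-24.4  23. ] x 12 y [-24.5  22.8] x 18 y [-24.5  23.2] x 24 y [-24.5  23.8] x 30 y [-24.5  23. ] 
y -24 x [-32.3  31.1] y -18 x [-32.2  30.4] y -12 x [-32.8  30.6] y -6 x [-32.8  31.5] y 0 x [-32.6  31. ] y 6 x [-32.4  31.1] y 12 x [-32.2  30.4] y 18 x [-32.9  30.5] y 24 x [-34.7  30.7]
```

View pics/w6c.png

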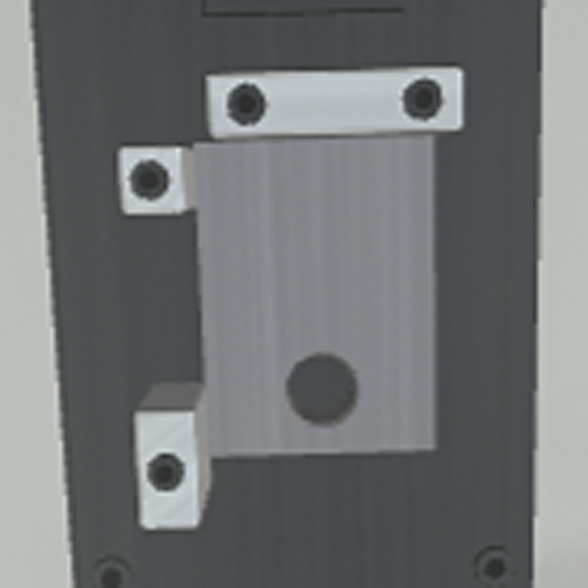

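The fences and pack match the jig model: end fence face at about 33, side fence face at about 25, pack nearly seated. The turquoise and purple plates at (590,30) and (165,162) stay alone.

There is one clearance problem. In this tool orientation the wrist camera (80 mm along tool +x, about 166 mm above the TCP) would come near the upright hold-down arm. So I'll set the plate down once more and take it again with the tool half-turned.

{"name": "servo_tool", "arguments": {"slide": [[8,16,0],[20,42,0],[34,70,15],[48,98,45],[60,124,85],[68,140,125],[69,142,160],[69,142,182],[69,142,193],[69,142,197.5],[69,142,197.5]], "twist": [0,0,0,0,0,0,0,0,0,0,0], "gripper": [45,45,45,45,45,45,45,45,45,45,45]}}

```text
clock: 15.85
tcp_pos: [0.4608, -0.1201, 0.0031]
orientation: [3.115, -0.408, 0.002]
ft_force: [0.4, -0.3, -2.0]
finger_gap: 0.0495
```

{"name": "servo_tool", "arguments": {"slide": [[0,0,0],[0,0,0],[0,0,0],[0,0,-10],[0,0,-30],[0,0,-60],[0,0,-60],[0,0,-60],[0,0,-60],[0,0,-60],[0,0,-60],[0,0,-60]], "twist": [0,0,0,0,0,-10,-20,-30,-40,-50,-60,-70], "gripper": [60,70,75,75,80,85,85,85,85,85,85,85]}}

```text
clock: 17.35
tcp_pos: [0.4602, -0.1204, 0.0634]
orientation: [2.781, 1.459, 0.0]
ft_force: [0.3, -0.2, 0.3]
finger_gap: 0.0848
```

{"name": "servo_tool", "arguments": {"slide": [[0,0,0],[0,0,0],[0,0,0],[0,0,0],[0,0,0],[0,0,0],[0,0,0],[0,0,0],[0,0,0],[0,0,0],[0,0,0],[0,0,0]], "twist": [-10,-20,-30,-40,-50,-60,-70,-80,-90,-100,-110,-110], "gripper": [85,85,85,85,85,85,85,85,85,85,85,85]}}

```text
clock: 18.85
tcp_pos: [0.4601, -0.1206, 0.0629]
orientation: [0.413, 3.114, -0.001]
ft_force: [0.4, -0.7, 0.5]
finger_gap: 0.085
```

Run:
```python
from h import *
p,d,m=snap("wrist","w7.png")
k,r=fit(d,m,0.008,0.016,0.46,-0.12,0.07)
w,h=r[1]; jy=r[2] if w<h else r[2]+90
plan([r[0][0]/1000,r[0][1]/1000,0.0015],jy)
```

```text
n 7296 z 0.0123 rect [ 460.8 -120.2] [50.1 67. ] 75.21
clock 18.9 tcp [ 0.4601 -0.1205  0.0629] jaw yaw 74.8 slide [-0.5  0.5 61.4] twist -0.37342392744491804 j7 0.67 tilt [ 2.e-04 -6.e-04 -1.e+00] F [ 0.1  0.6 -0.8] gap 0.085
```

View pics/w7.png

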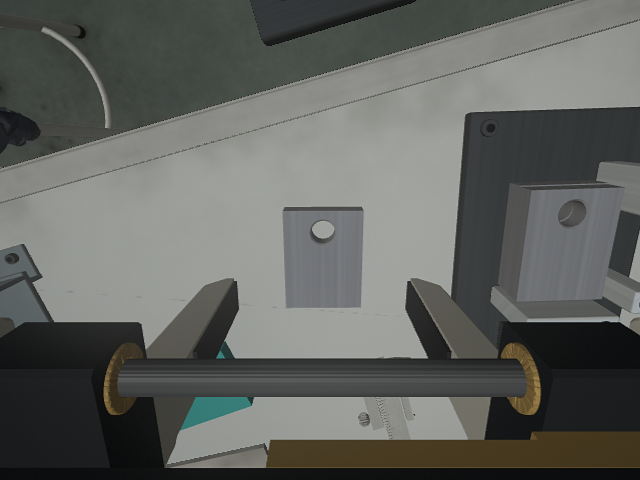

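{"name": "servo_tool", "arguments": {"slide": [[-0.5,0.5,30],[-0.5,0.5,52],[-0.5,0.5,60],[-0.5,0.5,61.5],[-0.5,0.5,61.5],[-0.5,0.5,61.5],[-0.5,0.5,61.5],[-0.5,0.5,61.5],[-0.5,0.5,61.5],[-0.5,0.5,61.5],[-0.5,0.5,61.5]], "twist": [-0.4,-0.4,-0.4,-0.4,-0.4,-0.4,-0.4,-0.4,-0.4,-0.4,-0.4], "gripper": [85,80,75,75,65,55,46,45,45,45,45]}}

```text
clock: 20.27
tcp_pos: [0.461, -0.1199, 0.0016]
orientation: [0.398, 3.116, -0.001]
ft_force: [-0.5, -1.0, 5.7]
finger_gap: 0.05
```

{"name": "servo_tool", "arguments": {"slide": [[0,0,-3],[0,0,-15],[0,0,-40],[0,0,-70],[0,0,-95],[0,0,-100],[0,0,-100]], "twist": [0,0,0,0,0,0,0], "gripper": [45,45,45,45,45,45,45]}}

```text
clock: 21.15
tcp_pos: [0.4604, -0.1199, 0.101]
orientation: [-0.398, -3.116, 0.0]
ft_force: [-0.3, -0.1, -2.1]
finger_gap: 0.0499
```

Run:
```python
from h import *
plan([0.4735,0.0147,0.1],76.6)
```

```text
clock 21.15 tcp [ 0.4604 -0.1199  0.101 ] jaw yaw 75.4 slide [ 21.1 133.6   0.9] twist -1.1642270291015109 j7 0.75 tilt [-5.e-04 -1.e-04 -1.e+00] F [-0.3 -0.1 -2.1] gap 0.0499
```

{"name": "servo_tool", "arguments": {"slide": [[2,12,0],[5,35,0],[10,65,0],[15,95,0],[19,120,0],[21,131,0],[21,134,0],[21,134,0],[21,134,0]], "twist": [0,-0.4,-0.8,-1.2,-1.2,-1.2,-1.2,-1.2,-1.2], "gripper": [45,45,45,45,45,45,45,45,45]}}

```text
clock: 22.28
tcp_pos: [0.474, 0.0141, 0.1009]
orientation: [-0.368, -3.119, 0.001]
ft_force: [0.4, 0.3, -2.6]
finger_gap: 0.0494
```

Run:
```python
from h import *
plan([0.4735,0.0147,0.0395],76.6)
p,d,m=snap("wrist","w8.png")
p,d,m=snap("scene","s8.png",5,(240,190,360,310))
```

```text
clock 22.27 tcp [0.474  0.0141 0.1009] jaw yaw 76.5 slide [ 0.6  0.5 61.4] twist -0.0562973138013092 j7 0.5 tilt [-7.e-04 -8.e-04 -1.e+00] F [ 0.4  0.3 -2.6] gap 0.0494
```

View pics/w8.png

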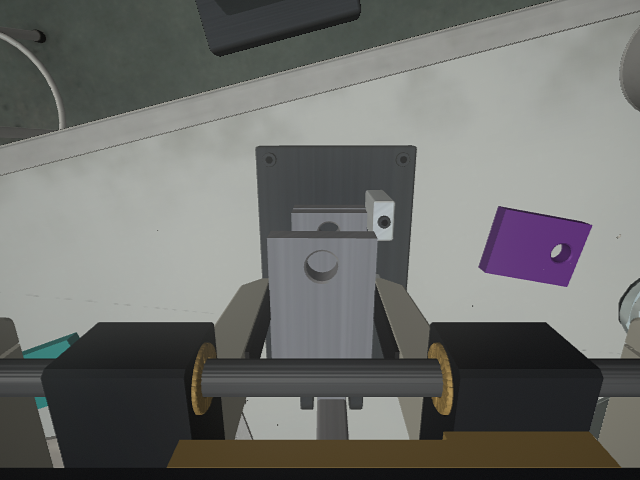

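View pics/s8.png

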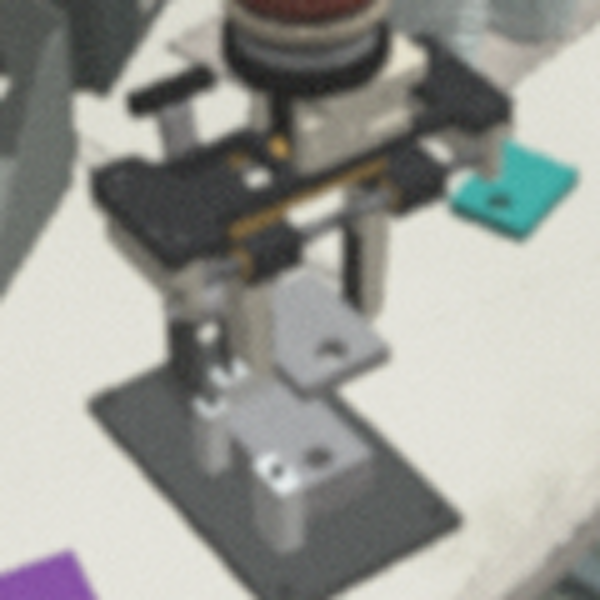

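Bores are on the same side: held bore at (321,265), pack bore at (329,228). The arm has clear room behind. Lowering short of the fences, then pushing home in x and y just above the pack.

{"name": "servo_tool", "arguments": {"slide": [[0.6,0.5,15],[0.6,0.5,33],[0.6,0.5,47],[0.6,0.5,55],[0.6,0.5,59],[0.6,0.5,61],[0.6,0.5,61]], "twist": [0,0,0,0,0,0,0], "gripper": [45,45,45,45,45,45,45]}}

```text
clock: 23.25
tcp_pos: [0.4739, 0.016, 0.0404]
orientation: [0.365, 3.12, 0.0]
ft_force: [0.4, 1.1, -2.6]
finger_gap: 0.0495
```

Run:
```python
from h import *
plan([0.4805,0.01815,0.0395],76.6)
p,d,m=snap("wrist","w9.png")
```

```text
clock 23.25 tcp [0.4739 0.016  0.0404] jaw yaw 76.6 slide [-5.9  3.7  0.9] twist 0.04796118348436096 j7 0.38 tilt [ 6.e-04  1.e-04 -1.e+00] F [ 0.4  1.1 -2.6] gap 0.0495
```

View pics/w9.png

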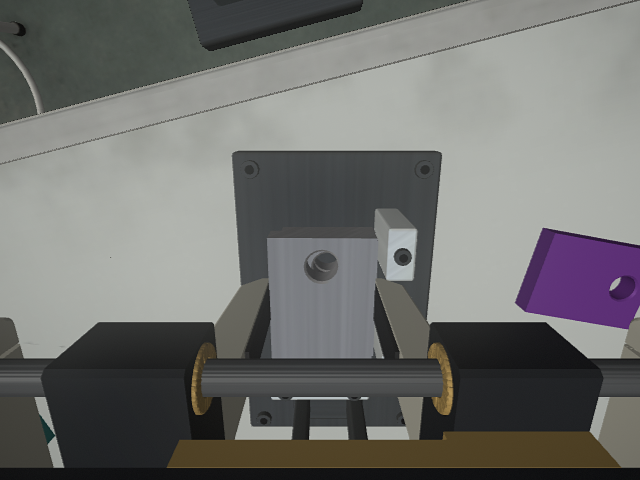

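{"name": "servo_tool", "arguments": {"slide": [[0,1.5,1],[0,3,1],[0,4,1],[0,5,1],[0,5,1]], "twist": [0,0,0,0,0], "gripper": [45,45,45,45,45]}}

```text
clock: 23.92
tcp_pos: [0.4746, 0.0198, 0.0391]
orientation: [-0.366, -3.12, 0.003]
ft_force: [-0.3, -2.1, -1.3]
finger_gap: 0.0495
```

{"name": "servo_tool", "arguments": {"slide": [[-2,0.5,0],[-4,0.5,0],[-5,0.5,0],[-6,0.5,0],[-7,0.5,0],[-7,0.5,0]], "twist": [0,0,0,0,0,0], "gripper": [45,45,45,45,45,45]}}

```text
clock: 24.68
tcp_pos: [0.4805, 0.0185, 0.0386]
orientation: [-0.365, -3.118, 0.004]
ft_force: [-4.2, -4.7, -2.3]
finger_gap: 0.0497
```

Run:
```python
from h import *
plan([0.4805,0.01815,0.0395],76.6)
```

```text
clock 24.68 tcp [0.4805 0.0185 0.0386] jaw yaw 76.6 slide [-0.1 -0.3 -0.9] twist 0.038233984526087283 j7 0.38 tilt [-0.0029 -0.0021 -1.    ] F [-4.2 -4.7 -2.3] gap 0.0497
```

Contact on both fences (about −4 N in each direction), and the TCP is right at the predicted squared pose. Seating and releasing.

{"name": "servo_tool", "arguments": {"slide": [[-0.5,0.3,0.5],[-0.5,0.3,1],[-0.5,0.3,1.5],[-0.5,0.3,1.5]], "twist": [0,0,0,0], "gripper": [45,45,45,45]}}

```text
clock: 25.18
tcp_pos: [0.4808, 0.0184, 0.0377]
orientation: [-0.365, -3.118, 0.006]
ft_force: [-5.6, -6.1, 3.5]
finger_gap: 0.0498
```

{"name": "servo_tool", "arguments": {"slide": [[0,0,0],[0,0,0],[0,0,0],[2,-1,0],[2,-1,0]], "twist": [0,0,0,0,0], "gripper": [52,56,60,64,64]}}

```text
clock: 25.8
tcp_pos: [0.4806, 0.02, 0.0379]
orientation: [0.364, 3.119, 0.002]
ft_force: [-0.7, 0.2, 0.3]
finger_gap: 0.0638
```

Run:
```python
from h import *
plan([0.4805,0.01815,0.018],76.6)
p,d,m=snap("wrist","w10.png")
```

```text
clock 25.8 tcp [0.4806 0.02   0.0379] jaw yaw 76.7 slide [-0.3 -1.9 19.9] twist 0.079962427500476 j7 0.38 tilt [ 0.0013  0.0012 -1.    ] F [-0.7  0.2  0.3] gap 0.0638
```

View pics/w10.png

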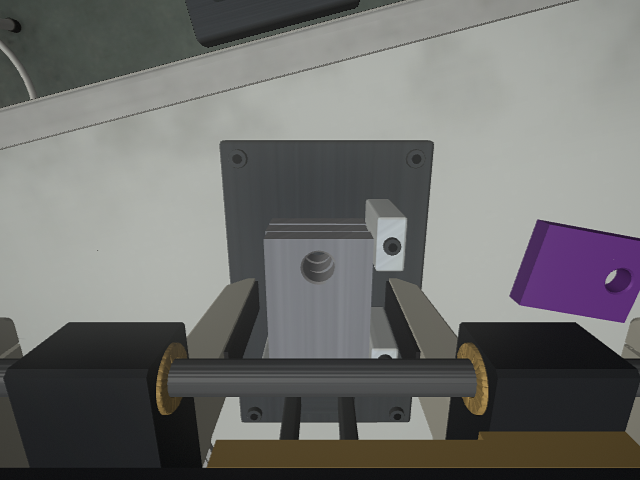

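The three plates are aligned and the bores look straight through at (318,266). I'll square the whole pack: fingers down over all three plates, gentle grip, push into both fences, release.

{"name": "servo_tool", "arguments": {"slide": [[0,-1,5],[0,-2,12],[0,-2,18],[0,-2,20.5],[0,-2,20.5]], "twist": [0,0,0,0,0], "gripper": [64,64,64,64,64]}}

```text
clock: 26.48
tcp_pos: [0.4795, 0.0175, 0.0169]
orientation: [-0.365, -3.12, -0.0]
ft_force: [-0.6, -0.5, -0.1]
finger_gap: 0.0638
```

{"name": "servo_tool", "arguments": {"slide": [[0,0,0],[0,0,0],[0,0,0],[0,0,0],[0,1,0],[0,2,0],[0,3,0],[0,3,0]], "twist": [0,0,0,0,0,0,0,0], "gripper": [58,52,47,46,46,46,46,46], "squeeze": 15}}

```text
clock: 27.48
tcp_pos: [0.4799, 0.0179, 0.0174]
orientation: [-0.367, -3.12, 0.008]
ft_force: [-0.5, -4.7, 7.5]
finger_gap: 0.0503
```

{"name": "servo_tool", "arguments": {"slide": [[-1,0.5,0],[-2,0.5,0],[-3,0.5,0],[-4,0.5,0],[-5,0.5,0],[-5,0.5,0]], "twist": [0,0,0,0,0,0], "gripper": [46,46,46,46,46,46]}}

```text
clock: 28.22
tcp_pos: [0.4799, 0.0178, 0.0172]
orientation: [-0.365, -3.111, 0.01]
ft_force: [-9.6, -2.4, 13.3]
finger_gap: 0.0499
```

Run:
```python
from h import *
plan([0.4805,0.01815,0.018],76.6)
p,d,m=snap("wrist","w11.png")
```

```text
clock 28.23 tcp [0.4799 0.0178 0.0172] jaw yaw 76.6 slide [-0.5  0.4 -0.8] twist 0.004499375220163415 j7 0.35 tilt [-0.0094 -0.0056 -0.9999] F [-9.6 -2.4 13.3] gap 0.0499
```

View pics/w11.png

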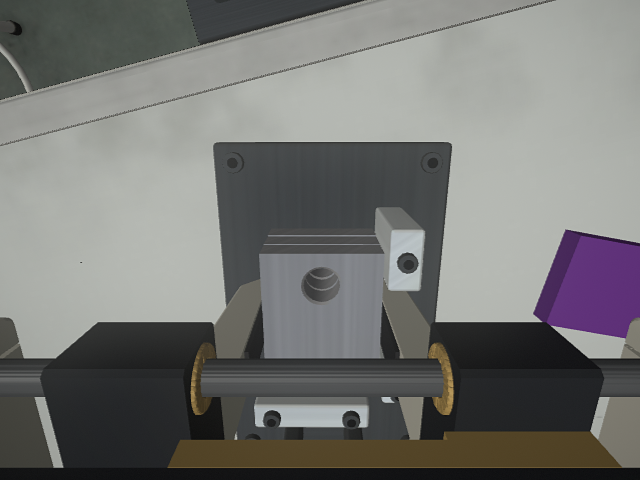

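All three plates press on the end fence (9.6 N) with the pack 49.9 mm across the jaws. Unloading, opening and rising.

{"name": "servo_tool", "arguments": {"slide": [[1,0,0],[3,0,0],[3.5,-0.5,0],[3.5,-0.5,0],[3.5,-0.5,0],[3.5,-0.5,0],[3.5,-0.5,0]], "twist": [0,0,0,0,0,0,0], "gripper": [46,46,46,52,58,64,64]}}

```text
clock: 29.15
tcp_pos: [0.4822, 0.0205, 0.0172]
orientation: [0.365, 3.12, 0.002]
ft_force: [-0.6, -0.0, -0.5]
finger_gap: 0.0637
```

Run:
```python
from h import *
plan([0.4805,0.01815,0.15],76.6)
```

```text
clock 29.15 tcp [0.4822 0.0205 0.0172] jaw yaw 76.7 slide [   1.1   -2.5 -132.8] twist 0.07152679057496414 j7 0.34 tilt [ 6.e-04  1.e-03 -1.e+00] F [-0.6 -0.  -0.5] gap 0.0637
```

{"name": "servo_tool", "arguments": {"slide": [[0,-2,-8],[0,-2.5,-25],[0,-2.5,-60],[0,-2.5,-110],[0,-2.5,-165],[-5,-2.5,-215],[-20,-2.5,-245],[-30,-2.5,-250],[-30,-2.5,-250]], "twist": [0,0,0,0,0,0,0,0,0], "gripper": [64,64,64,64,64,64,64,64,64]}}

```text
clock: 30.28
tcp_pos: [0.5103, 0.0101, 0.2664]
orientation: [-0.366, -3.119, 0.0]
ft_force: [0.5, 0.2, -0.4]
finger_gap: 0.0642
```

Run:
```python
from h import *
p,d,m=snap("wrist","w12.png")
yaw=np.radians(-13.4); o=np.array([.4805,.01815])
def jf(C): return np.stack([(C[...,0]-o[0])*np.cos(yaw)+(C[...,1]-o[1])*np.sin(yaw),-(C[...,0]-o[0])*np.sin(yaw)+(C[...,1]-o[1])*np.cos(yaw),C[...,2]],-1)*1000
J=jf(cloud(d,m))
k=(np.abs(J[...,2]-48)<3)&(np.abs(J[...,0])<45)&(np.abs(J[...,1])<40)&(d>0)
n,lab,st,_=cv2.connectedComponentsWithStats(k.astype(np.uint8),connectivity=4); k=lab==1+np.argmax(st[1:,4])
print('top plate z',np.median(J[k][:,2]),'x',np.percentile(J[k][:,0],[1,99]),'y',np.percentile(J[k][:,1],[1,99]),cv2.minAreaRect(J[k][:,:2].astype(np.float32)))
k=(np.abs(J[...,2]-56)<3)&(np.abs(J[...,0])<60)&(np.abs(J[...,1])<45)&(d>0)
print('end fence x',np.percentile(J[k&(J[...,1]<22)&(J[...,0]>28)][:,0],[1,99]),'side y',np.percentile(J[k&(J[...,1]>22)][:,1],[1,99]))
cv2.imwrite('pics/w12c.png',cv2.resize(p[150:330,240:420,::-1],None,fx=3.3,fy=3.3,interpolation=cv2.INTER_CUBIC))
# arm from top
p,d,m=read_camera("top")+(camera_model("top"),); J=jf(cloud(d,m))
for nm in ("hold_down_handle",):
    for cam in ("top",):
        for r in spotter.landmark_of(cam,nm)[:2]: print(nm,r['conf'],jf(np.array(r['point'])))
k=(d>0)&(J[...,0]>110)&(J[...,0]<260)&(np.abs(J[...,1])<130)
for x in range(120,260,20):
    kk=k&(np.abs(J[...,0]-x)<10); print(x,'max z',np.percentile(J[kk][:,2],99).round(0),end='; ')
plan([0.6,-0.01,0.27],76.6)
```

```text
top plate z 48.27913668507362 x [-32.56513879  32.8469136 ] y [-25.10610526  25.07120171] ((-1.0893077850341797, -1.3320236206054688), (74.34040069580078, 66.89347839355469), 10.092925071716309)
end fence x [32.76554087 44.75305008] side y [25.5365153  37.86847205]
hold_down_handle 0.57 [ 99.1542939    1.05759174 191.5       ]
120 max z 9.0; 140 max z 8.0; 160 max z 6.0; 180 max z 16.0; 200 max z 64.0; 220 max z 88.0; 240 max z 114.0; clock 30.43 tcp [0.5091 0.0105 0.2657] jaw yaw 76.7 slide [-93.2   0.9  -4.6] twist 0.10352559774840131 j7 0.76 tilt [-3.5e-03 -2.0e-04 -1.0e+00] F [-0.5  0.4 -0.6] gap 0.0638
```

View pics/w12.png

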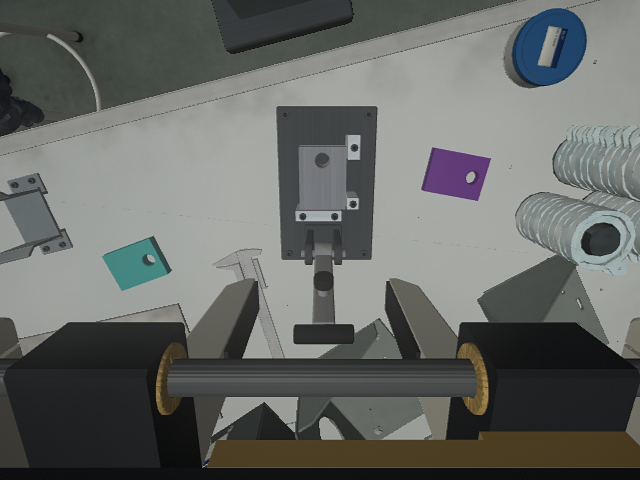

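View pics/w12c.png

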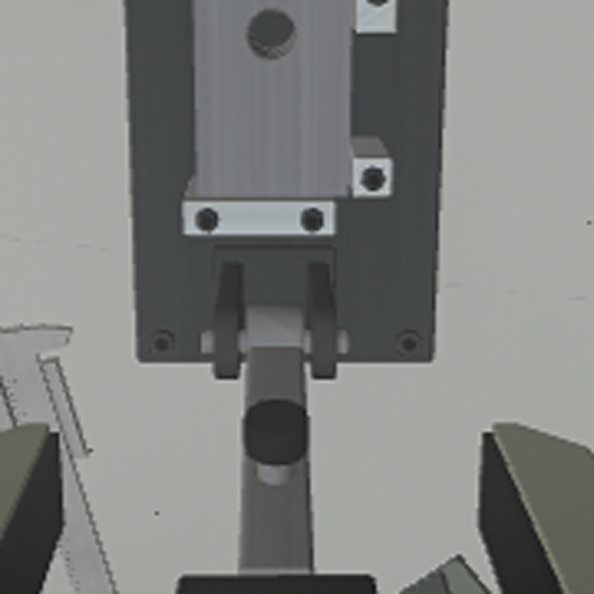

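The top plate measures x −32.6..32.8 and y −25.1..25.1 in the jig frame, top at 48.3 mm: flush to both fences (in the crop it meets the end fence and the block). The arm's handle is at (323,333), about jig x 100–107 and z 190. I'll close the fingers, go over and behind it, then down to z ≈ 0.15.

{"name": "servo_tool", "arguments": {"slide": [[-15,1,0],[-40,1,0],[-70,1,0],[-98,1,0],[-115,1,0],[-118,1,20],[-118,1,50],[-118,1,80],[-118,1,105],[-118,1,113],[-118,1,113]], "twist": [0,0,0,0,0,0,0,0,0,0,0], "gripper": [40,20,0,0,0,0,0,0,0,0,0]}}

```text
clock: 31.8
tcp_pos: [0.6246, -0.0155, 0.1534]
orientation: [-0.364, -3.119, 0.0]
ft_force: [-0.1, 0.2, -0.2]
finger_gap: 0.0006
```

```bash
cat >> h.py <<'E'
yaw=np.radians(-13.4); o=np.array([.4805,.01815])
def jf(C): return np.stack([(C[...,0]-o[0])*np.cos(yaw)+(C[...,1]-o[1])*np.sin(yaw),-(C[...,0]-o[0])*np.sin(yaw)+(C[...,1]-o[1])*np.cos(yaw),C[...,2]],-1)*1000
E
python3 - <<'E'
from h import *
plan([0.6,-0.01,0.15],76.6); print(jf(tool()[0]))
snap("scene","s13.png",5,(240,180,360,300))
E
```

```text
clock 31.8 tcp [ 0.6246 -0.0155  0.1534] jaw yaw 76.7 slide [25.2 -0.3  3.4] twist 0.09583314567004209 j7 0.75 tilt [-1.9e-03  2.0e-04 -1.0e+00] F [-0.1  0.2 -0.2] gap 0.0006
[147.93780905   0.64323498 153.39902406]
```

View pics/s13.png

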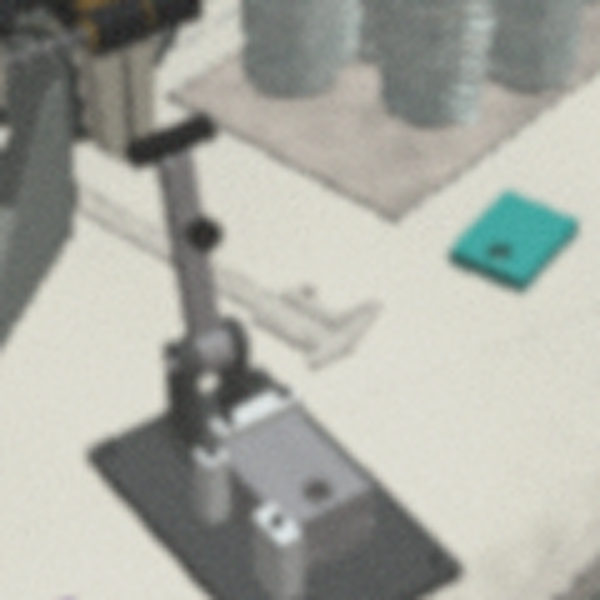

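Fingers are behind the arm, with nothing in the way. Sweeping forward.

{"name": "servo_tool", "arguments": {"slide": [[8,0,0],[16,0,0],[24,0,0],[32,0,0],[40,0,0],[48,0,0],[56,0,0],[64,0,0],[72,0,0],[80,0,0],[88,0,0],[94,0,0]], "twist": [0,0,0,0,0,0,0,0,0,0,0,0], "gripper": [0,0,0,0,0,0,0,0,0,0,0,0]}}

```text
clock: 33.35
tcp_pos: [0.5331, 0.0062, 0.1541]
orientation: [-0.365, -3.12, 0.0]
ft_force: [-0.2, 0.2, 0.3]
finger_gap: 0.0003
```

{"name": "servo_tool", "arguments": {"slide": [[6,0,0],[12,0,0],[18,0,0],[24,0,0],[28,0,0]], "twist": [0,0,0,0,0], "gripper": [0,0,0,0,0]}}

```text
clock: 33.98
tcp_pos: [0.5063, 0.0126, 0.1542]
orientation: [-0.365, -3.12, 0.0]
ft_force: [0.8, -0.3, -0.6]
finger_gap: 0.0002
```

Run:
```python
from h import *
plan([0.6,-0.01,0.15],76.6); print(jf(tool()[0]))
snap("scene","s14.png",5,(240,180,360,300))
```

```text
clock 33.98 tcp [0.5063 0.0126 0.1542] jaw yaw 76.7 slide [-96.3  -0.4   4.2] twist 0.06116633660305126 j7 0.61 tilt [-1.e-04  0.e+00 -1.e+00] F [ 0.8 -0.3 -0.6] gap 0.0002
[ 26.42445496   0.58496004 154.21393597]
```

View pics/s14.png

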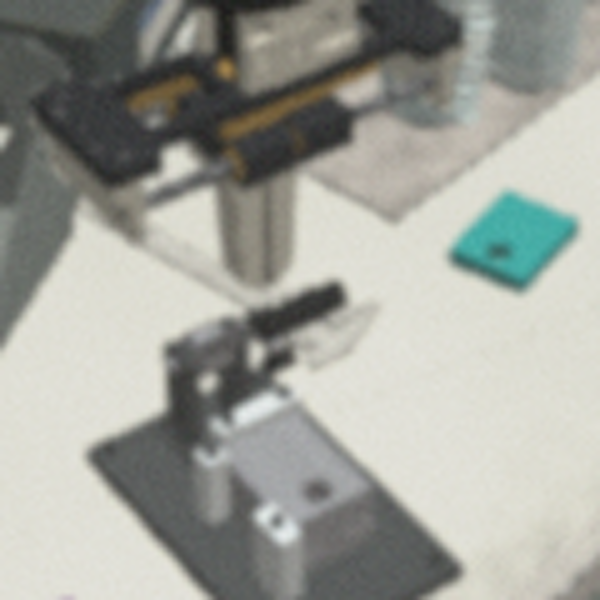

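The arm has passed the tipping point and is sinking on its own. I'll back off, let it settle and look.

{"name": "servo_tool", "arguments": {"slide": [[0,0,-15],[0,0,-40],[0,0,-70],[0,0,-90],[0,0,-95],[0,0,-95],[0,0,-95],[0,0,-95],[0,0,-95],[0,0,-95],[0,0,-95],[0,0,-95]], "twist": [0,0,0,0,0,0,0,0,0,0,0,0], "gripper": [0,0,0,0,0,0,0,0,0,0,0,0]}}

```text
clock: 35.52
tcp_pos: [0.5068, 0.0125, 0.2492]
orientation: [0.365, 3.12, 0.0]
ft_force: [0.7, -0.1, 0.1]
finger_gap: 0.0003
```

Run:
```python
from h import *
snap("scene","s15.png",5,(240,180,360,300))
p,d,m=snap("wrist","w15.png")
for r in spotter.landmark_of("wrist","hold_down_handle")[:2]: print(r['conf'],jf(np.array(r['point'])))
J=jf(cloud(d,m))
for x in (-45,-30,60,70):
    kk=(np.abs(J[...,0]-x)<4)&(np.abs(J[...,1])<6)&(d>0); print(x,kk.sum(),np.percentile(J[kk][:,2],[10,50,90]) if kk.any() else '')
print(tool()[2]['clock'])
```

```text
0.67 [-44.58015385   1.14994916  72.        ]
-45 117 [77.07679218 78.37265277 79.31207713]
-30 117 [75.20473017 76.1629938  77.12188919]
60 91 [75.49708935 76.3551742  77.05449624]
70 120 [79.54516563 81.86767441 83.61579219]
35.675
```

View pics/s15.png

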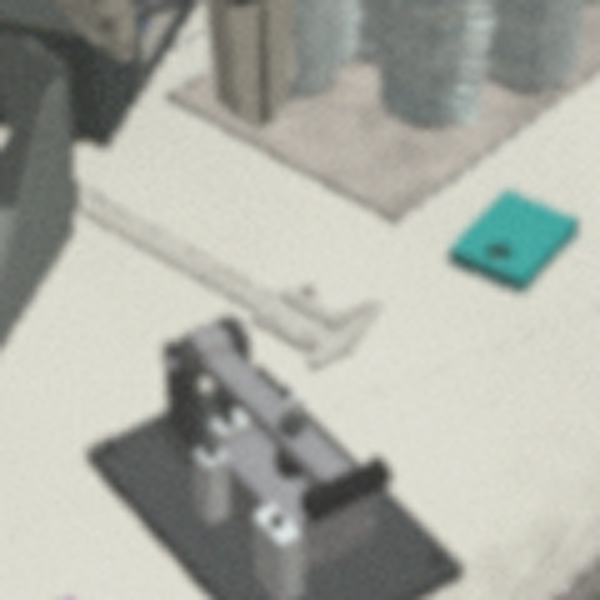

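View pics/w15.png

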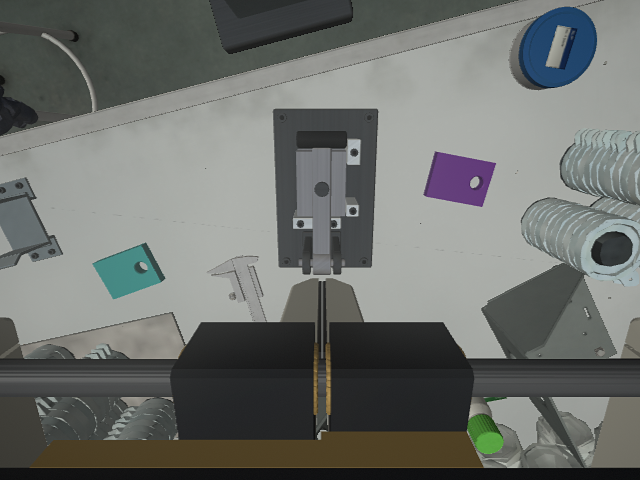

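The arm is level: handle at (322,140), jig x −45, z ≈ 71, and the bar top is at 76 mm at both ends. One last check that the pack is still flush under it.

Run:
```python
from h import *
p,d,m=snap("wrist","w16.png"); J=jf(cloud(d,m))
k=(np.abs(J[...,2]-48)<2.5)&(np.abs(J[...,0])<36)&(np.abs(J[...,1])<28)&(d>0)
for lab,s in (('y<-10',k&(J[...,1]<-12)),('y>10',k&(J[...,1]>12))):
    print(lab,s.sum(),'x',np.percentile(J[s][:,0],[1,99]).round(1),'y',np.percentile(J[s][:,1],[1,99]).round(1),'z',np.median(J[s][:,2]).round(1))
cv2.imwrite('pics/w16c.png',cv2.resize(p[95:285,260:390,::-1],None,fx=3.1,fy=3.1,interpolation=cv2.INTER_CUBIC))
```

```text
y<-10 893 x [-33.   32.9] y [-25.4 -12.1] z 48.3
y>10 806 x [-33.1  32.2] y [12.1 24.3] z 48.3
```

View pics/w16c.png

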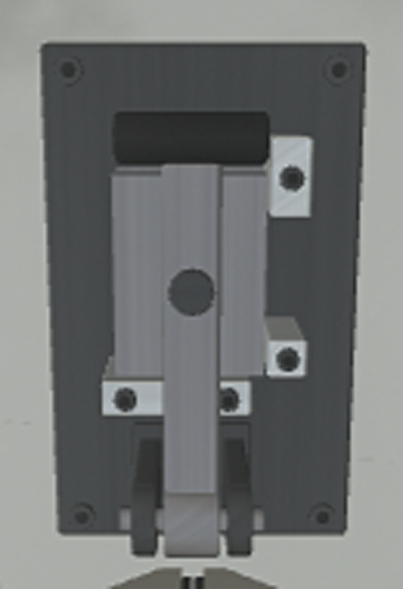

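Run:
```python
from h import *
print(order.close_job())
```

```text
the job is handed in; nothing more can be done
None
```

The last spacer plate is on top of the pack, bore in line with the others and pushed up against both fences. The hold-down arm is down with its foot on the pack, and I handed the job in at about 36 s of the 64 s allowed.

- **Method:** I took the plate from the cradle by its two ends and put it down on the free bench. I then regripped it across its width, with one extra regrip so the wrist camera would stay clear of the raised arm. After pushing it home I gripped all three plates gently together and pressed them into both fences. Then I swung the hold-down arm over from behind.
- **Pack check:** The top plate measures about x −33 to 33 mm and y −25 to 25 mm in the jig, with its top at 48.3 mm. With the arm down, the edge on the side-fence side read y 24.3 mm, against 25.1 mm just before; I took the difference as measurement noise. The two lower plates were not measured separately after squaring. I rely on the squeeze, where the jaws read 49.9 mm and the end fence pushed back with about 10 N.
- **Hold-down check:** The handle is at x −45 mm and z about 72 mm, and the bar top is level at about 76 mm.
- **Rest of the bench:** The highest wrist force I read was about 17 N, against the 120 N limit. The caliper, the grease tin and the turquoise and purple look-alike plates were not touched and looked unmoved in the last picture. The marker pen was not in that view.

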